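# Flip the stock tags to match the sample-jar bins

### The job

On the board on the desk, each stock bin has a hinged tag in front of it. Look into the bins and, gently with a fingertip, push over the tags that are wrong, so that the tags of the full bins lean towards their bins with the round-disc face up and the tags of the bins that are not full lean away from their bins with the straight-bar face up. Do not pinch or pick up anything, and leave the loose jar, stamp and tape roll where they stand.

Things in the scene. Friction and masses are not known exactly. Their poses are not given: they have to be found in the camera images.
- bin_a: Stock bin with its own flip tag. FULL: packed with nine closed jars, their white lids just under the rim. The bins are fixed on the board in a row of unknown order, about 105 mm apart. Origin on the board's top under the middle of the tag's pin; z up, x from tag to bin, y along the pin. Open grey box 90 x 90 mm, 55 mm high, at x = 65 to 155 mm.
- pin_a (a point): Middle of the level hinge pin of bin_a's tag, 70 mm above bin_a's origin, axes as the bin's. The pin is held by two thin steel cheeks at y = -31 and +31 mm, 12 mm wide in x, rising 3 mm above the pin; below is a 4 mm steel foot. Only the tag stands higher.
- tag_a (a joint): Hinge of bin_a's tag (white plate 52 mm wide, 4 thick, free edge 60 from the pin, ~40 g), rad. 0 = upright; stops +-0.7. Positive leans to the bin, round disc (36 mm) up = full; negative leans from the bin, to the robot side, bar (42 x 10 mm) up = not full. Swings freely; past upright it falls over. At a stop the free edge is 39 mm beside and 46 above the pin, open below, rising to 60 when upright.
- bin_b: Stock bin with its own flip tag. FULL: packed with nine closed jars, exactly like bin_a. The bins are fixed on the board in a row of unknown order, about 105 mm apart. Origin on the board's top under the middle of the tag's pin; z up, x from tag to bin, y along the pin. Open grey box 90 x 90 mm, 55 mm high, at x = 65 to 155 mm.
- pin_b (a point): Middle of the level hinge pin of bin_b's tag, 70 mm above bin_b's origin, axes as the bin's. The pin is held by two thin steel cheeks at y = -31 and +31 mm, 12 mm wide in x, rising 3 mm above the pin; below is a 4 mm steel foot. Only the tag stands higher.
- tag_b (a joint): Hinge of bin_b's tag (white plate 52 mm wide, 4 thick, free edge 60 from the pin, ~40 g), rad. 0 = upright; stops +-0.7. Positive leans to the bin, round disc (36 mm) up = full; negative leans from the bin, to the robot side, bar (42 x 10 mm) up = not full. Swings freely; past upright it falls over. At a stop the free edge is 39 mm beside and 46 above the pin, open below, rising to 60 when upright.
- bin_c: Stock bin with its own flip tag. NOT full: a single jar left in its far corner. The bins are fixed on the board in a row of unknown order, about 105 mm apart. Origin on the board's top under the middle of the tag's pin; z up, x from tag to bin, y along the pin. Open grey box 90 x 90 mm, 55 mm high, at x = 65 to 155 mm.
- pin_c (a point): Middle of the level hinge pin of bin_c's tag, 70 mm above bin_c's origin, axes as the bin's. The pin is held by two thin steel cheeks at y = -31 and +31 mm, 12 mm wide in x, rising 3 mm above the pin; below is a 4 mm steel foot. Only the tag stands higher.
- tag_c (a joint): Hinge of bin_c's tag (white plate 52 mm wide, 4 thick, free edge 60 from the pin, ~40 g), rad. 0 = upright; stops +-0.7. Positive leans to the bin, round disc (36 mm) up = full; negative leans from the bin, to the robot side, bar (42 x 10 mm) up = not full. Swings freely; past upright it falls over. At a stop the free edge is 39 mm beside and 46 above the pin, open below, rising to 60 when upright.
- bin_d: Stock bin with its own flip tag. NOT full: empty. The bins are fixed on the board in a row of unknown order, about 105 mm apart. Origin on the board's top under the middle of the tag's pin; z up, x from tag to bin, y along the pin. Open grey box 90 x 90 mm, 55 mm high, at x = 65 to 155 mm.
- pin_d (a point): Middle of the level hinge pin of bin_d's tag, 70 mm above bin_d's origin, axes as the bin's. The pin is held by two thin steel cheeks at y = -31 and +31 mm, 12 mm wide in x, rising 3 mm above the pin; below is a 4 mm steel foot. Only the tag stands higher.
- tag_d (a joint): Hinge of bin_d's tag (white plate 52 mm wide, 4 thick, free edge 60 from the pin, ~40 g), rad. 0 = upright; stops +-0.7. Positive leans to the bin, round disc (36 mm) up = full; negative leans from the bin, to the robot side, bar (42 x 10 mm) up = not full. Swings freely; past upright it falls over. At a stop the free edge is 39 mm beside and 46 above the pin, open below, rising to 60 when upright.
- board: Flat wooden board 270 x 530 mm, 12 mm thick, fixed on the desk, carrying the bins; origin on the desk under the line of hinge pins, board spans x = -95 to +175 mm and y = -265 to +265 mm in its own frame.
- jar: Loose closed jar, 32 mm across, 60 mm tall, upright near the board's left (+y) end; origin: centre of its underside. Bystander, light.
- stamp: Loose wooden hand stamp, 34 mm across, 66 mm tall, upright near the board's right (-y) end; origin: centre of its underside. Bystander, light.
- tape: Loose roll of tape lying flat, 48 mm across, 18 mm tall, on the board in front of the middle of the row; origin: centre of its underside. Bystander, light.

How it is judged:
At the end, for the whole second after the job is handed in: Every tag rests on the correct side: joint above +0.55 rad at the two full bins and below -0.55 rad at the two that are not full, all at rest (under 0.3 rad/s); jar, stamp and tape within 25 mm of where they began and within 0.2 rad of upright (value of joint each of tag_a, tag_b above 0.55 rad and value of joint each of tag_c, tag_d below -0.55 rad and velocity of joint tag_a between -0.3 and 0.3 rad/s and velocity of joint tag_b between -0.3 and 0.3 rad/s and velocity of joint tag_c between -0.3 and 0.3 rad/s and velocity of joint tag_d between -0.3 and 0.3 rad/s and distance of each of jar, stamp, tape from where it was at the start of the episode below 0.025 m and angle between each of jar, stamp, tape's own z axis and vertical below 0.2 rad); the robot touches nothing.
It fails at once if the jar, the stamp or the tape is shifted by more than 25 mm, lifted or tipped (distance of any of jar, stamp, tape from where it was at the start of the episode above 0.025 m or angle between any of jar, stamp, tape's own z axis and vertical above 0.3 rad).
It fails at once if a bin or its tag is pressed or squeezed with more than 20 N (contact force between any of the fingers, the arm and bin_a above 20 N or contact force between any of the fingers, the arm and bin_b above 20 N or contact force between any of the fingers, the arm and bin_c above 20 N or contact force between any of the fingers, the arm and bin_d above 20 N).
It also fails if it takes over 51 s, if anything falls off the work surface, if the arm or the gripper's body presses on something with over 40 N, if the wrist force passes 120 N, or if a joint passes its speed limit or range.

### The arm

A 6-joint arm with a two-finger parallel gripper is mounted at the origin on the work surface. World frame = base frame: x ahead of the robot, y to its left, z up, the work surface at z = 0. Lengths are in m, angles in rad, forces in N, time in s.
With the tool pointing down it reaches from about 0.25 to 0.775 m from the base axis. Payload 8.9 kg.
Tool frame: the origin (TCP) lies at the very end of the fingers, on their centre line; the grasp point (between the pads) lies 19 mm behind it; z points along the fingers, y is the direction in which the jaws open and shut (so a half turn about z gives the same grasp; the last joint's range is limited). The gripper opens to 85 mm and grips with 20 to 120 N. Pads are 22 mm wide; open, the fingers measure 114 mm over their backs; the gripper's body (76 mm by 85 mm) begins 54 mm behind the grasp point. The pads swing forward as they close: fully open they stand 13 mm farther back than shut.
Start: joints at [-1.246, 0.291, -0.153, 1.127, 0, 1.431], TCP at [0.235, -0.47, 0.231] pointing down, gripper open.
Joint ranges: [-2.52, 2.52], [-0.91, 1.74], [-1.3, 1.37], [-1.96, 2.02], [-1.52, 1.47], [-3.14, 3.14]. Speed limits (rad/s): [2.22, 2.22, 2.79, 3.14, 3.14, 3.14].

### API

Orientations are given as a unit quaternion [w, x, y, z].
In Python, from workcell import ctrl gives the robot as it stands.
- The arm moves only by the tool apply_moves, never from a script. Its argument "plan" is a list of rows, each an object of numbers: "tx", "ty", "tz": the shift along the tool's x, y, z in mm; "twist": the turn about the tool's z in rad; "fingers": the finger opening in mm, from 0 to 85.4. In form: [{"tx": .., "ty": .., "tz": .., "twist": .., "fingers": ..}, ...]. A call has 1 to 12 rows; each row is the pose to reach, as a shift and turn from the pose measured when the call began, along the tool's axes at that moment; what a row does not reach only later rows make up. A row lasts 1/8 s, in which the tool goes at most 62.5 mm and 10.7 degrees, less where a joint would pass 70% of its speed; a pose out of reach is approached as far as the arm can. A call with a gripper value outside its range is refused whole. The fingers move at their own pace and stop on an object; "squeeze" is the grip in N (left out, the last holds). Time passes only in rows, so rows that repeat a pose let the fingers close. It gives the time, the measured TCP pose, the force and the opening at its end, in the units of the state.
- ctrl.get_obs(): the state, without advancing time (a new reading comes with each control period).
- ctrl.get_image(name): name is "scene" or "top" or "wrist"; returns a dict with "img" (420x560x3 uint8, red, green, blue), "camera_matrix" (3x3 intrinsics, pixels), "cam_to_world" (4x4, takes a point from camera to world coordinates); the wrist camera has in their place "T_tool_cam" (4x4, takes a point from camera to tool coordinates, whose origin is the TCP and whose axes are the flange's). Camera axes: x right, y down, z forward; pixel columns grow to the right and rows downward; lengths in m; the calibration is good to about 2 mm. A picture is of the moment at which its call begins: read the wrist's pose just before it. There is no depth.
- ctrl.finish_job(): hands the job in, once; it reports no verdict.
Trained networks look in a picture, given as the dict that the camera call returned (one of the last four; its "shot" number tells which), for a name from the list of things; names that differ only in an ending like _2 or _b are one class to them, and where a whole thing is asked for, a point or a joint stands for the part that bears it (a point fixed in the world has none). Each returns a list of dicts, best first, with "score" (0 to 1); they miss things now and then, are a little off and sometimes report something else, mostly with a low value. They report only what shows in the picture. A call takes as long as a camera call.
- ctrl.regions_of(target, picture): "pixels" (420x560 bool, what is visible of it) and "box" ([left, top, width, height] as shares, 0 to 1, of the picture: columns of its width, rows of its height, round what is visible of it).
- ctrl.pinpoint(target, picture): "point" ([column, row] as shares, 0 to 1, of the picture: columns of its width, rows of its height: a listed point, or the origin of a listed thing).
The state is a dict: "time": time; "joint_pos": joint angles; "joint_velocities": joint speeds; "tau": joint torques, N m; "tcp_pos": TCP position; "tcp_rot": TCP orientation; "force": force on the tool from outside, world axes, zero at the start; "wrist_torque": the same for the moment, N m; "grip_width": finger opening in m.
Only numpy, scipy, OpenCV 4.12 (cv2) and the standard library are available. Lean on these libraries where they do the work, as an engineer would, in place of code of your own. Each camera call takes 0.05 s, during which the arm holds its last target.

## Working session

There is one attempt and no reset: what is moved stays moved. The work goes in short steps, Python scripts to look and compute and a tool call to move; the robot and the scene stay as the last step left them, time stands still between calls to the robot, and variables do not carry over. Pictures are saved under pics/ and viewed, and the job is handed in when it is done.

Besides the shell and the picture viewer there is one more tool, called by a JSON object that holds its "api" and its "payload". apply_moves: Moves the arm, as the interface text tells. Its arguments: {"type":"object","properties":{"plan":{"type":"array"},"squeeze":{"type":"number"}},"required":["plan"]}

```bash
mkdir -p pics; cat > h.py <<'E'
from workcell import ctrl
import numpy as np, cv2
def save(p,n): cv2.imwrite('pics/'+n,cv2.cvtColor(p['img'],cv2.COLOR_RGB2BGR))
def ray(p,u,v):
    K=p['camera_matrix'];T=np.array(p['cam_to_world'])
    d=T[:3,:3]@np.linalg.inv(K)@np.array([u,v,1.]);return T[:3,3],d
def atz(p,u,v,z):
    o,d=ray(p,u,v);return o+d*(z-o[2])/d[2]
def proj(p,X):
    T=np.linalg.inv(p['cam_to_world']);c=T[:3,:3]@X+T[:3,3];q=p['camera_matrix']@c;return q[:2]/q[2]
E
python3 - <<'E'
from h import *
o=ctrl.get_obs();print(o['time'],o['tcp_pos'],o['tcp_rot'],o['grip_width'])
for n in('scene','top'):
    p=ctrl.get_image(n);save(p,n+'0.png');print(n,np.round(p['cam_to_world'],3).tolist())
    for t in('pin_a','bin_a','bin_c','bin_d','board','jar','stamp','tape'):
        for r in ctrl.pinpoint(t,p)[:5]:
            u=np.array(r['point'])*[560,420];print(t,round(r['score'],2),u.round(),atz(p,*u,{'p':.082,'b':.012}.get(t[0],.012)).round(3))
E
```

```text
0.0 [ 0.23470833 -0.4691133   0.23073715] [-6.59375958e-04  9.73233087e-01  2.29819318e-01 -7.45654357e-05] 0.08542211486920276
scene [[0.538, 0.71, -0.456, 0.913], [0.843, -0.452, 0.292, -0.218], [0.001, -0.541, -0.841, 0.768], [0.0, 0.0, 0.0, 1.0]]
pin_a 0.94 [256. 216.] [ 0.514 -0.03   0.082]
pin_a 0.85 [341. 169.] [0.507 0.185 0.082]
pin_a 0.84 [301. 198.] [0.525 0.069 0.082]
pin_a 0.61 [212. 245.] [ 0.526 -0.134  0.082]
bin_a 0.8 [300. 213.] [0.519 0.074 0.012]
bin_a 0.73 [337. 189.] [0.509 0.182 0.012]
bin_a 0.57 [259. 235.] [ 0.518 -0.031  0.012]
bin_c 0.8 [300. 213.] [0.519 0.074 0.012]
bin_c 0.73 [337. 189.] [0.509 0.182 0.012]
bin_c 0.57 [259. 235.] [ 0.518 -0.031  0.012]
bin_d 0.8 [300. 213.] [0.519 0.074 0.012]
bin_d 0.73 [337. 189.] [0.509 0.182 0.012]
bin_d 0.57 [259. 235.] [ 0.518 -0.031  0.012]
board 0.93 [274. 224.] [0.51  0.012 0.012]
stamp 0.67 [195. 306.] [ 0.585 -0.213  0.012]
stamp 0.63 [278. 224.] [0.516 0.019 0.012]
tape 0.6 [300. 196.] [0.478 0.1   0.012]
tape 0.42 [254. 207.] [ 0.449 -0.003  0.012]
top [[-0.025, -0.997, 0.077, 0.489], [-0.999, 0.027, 0.021, 
[... 293 characters left out ...]
9 [251. 240.] [0.519 0.067 0.012]
bin_a 0.81 [359. 232.] [ 0.529 -0.132  0.012]
bin_a 0.72 [309. 240.] [ 0.516 -0.039  0.012]
bin_c 0.94 [195. 249.] [0.505 0.172 0.012]
bin_c 0.9 [251. 240.] [0.519 0.067 0.012]
bin_c 0.81 [359. 232.] [ 0.529 -0.132  0.012]
bin_c 0.72 [309. 240.] [ 0.516 -0.039  0.012]
bin_d 0.94 [195. 249.] [0.505 0.172 0.012]
bin_d 0.9 [251. 240.] [0.519 0.067 0.012]
bin_d 0.81 [359. 232.] [ 0.529 -0.132  0.012]
bin_d 0.72 [309. 240.] [ 0.516 -0.039  0.012]
board 0.86 [278. 247.] [0.505 0.017 0.012]
jar 0.54 [151. 244.] [0.518 0.255 0.012]
stamp 0.74 [398. 206.] [ 0.576 -0.207  0.012]
stamp 0.59 [308. 242.] [ 0.514 -0.038  0.012]
tape 0.64 [292. 277.] [ 0.45  -0.006  0.012]
```

View pics/scene0.png

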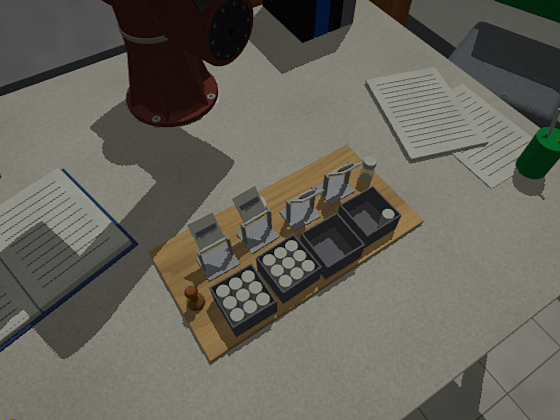

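View pics/top0.png

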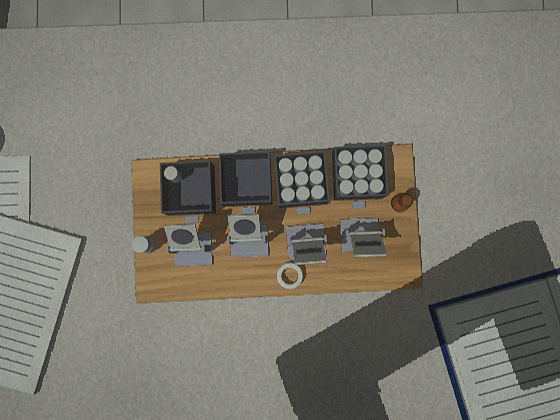

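The pictures show all four tags are wrong. The two left bins (one jar; empty) show discs, at top-view px (182,237) and (243,228). The two right, full bins show bars, at (308,250) and (367,243). I'll start with the rightmost: close the fingers, turn the tool square to the row, and move in front of it at height.

{"api": "apply_moves", "payload": {"plan": [{"tx":50,"ty":-28,"tz":0,"twist":0.15,"fingers":0},{"tx":100,"ty":-56,"tz":0,"twist":0.3,"fingers":0},{"tx":150,"ty":-84,"tz":0,"twist":0.464,"fingers":0},{"tx":200,"ty":-112,"tz":0,"twist":0.464,"fingers":0},{"tx":250,"ty":-140,"tz":0,"twist":0.464,"fingers":0},{"tx":300,"ty":-168,"tz":0,"twist":0.464,"fingers":0},{"tx":354,"ty":-198,"tz":0,"twist":0.464,"fingers":0},{"tx":354,"ty":-198,"tz":0,"twist":0.464,"fingers":0},{"tx":354,"ty":-198,"tz":0,"twist":0.464,"fingers":0},{"tx":354,"ty":-198,"tz":0,"twist":0.464,"fingers":0}]}}

```text
time: 2.15
tcp_pos: [0.4624, -0.1351, 0.2313]
tcp_rot: [0.0, 1.0, -0.001, -0.0]
force: [-0.9, -0.4, -0.1]
grip_width: 0.0001
```

{"api": "apply_moves", "payload": {"plan": [{"tx":-6,"ty":0,"tz":30,"twist":0,"fingers":0},{"tx":-6,"ty":0,"tz":60,"twist":0,"fingers":0},{"tx":-6,"ty":0,"tz":90,"twist":0,"fingers":0},{"tx":-6,"ty":0,"tz":117,"twist":0,"fingers":0},{"tx":-6,"ty":0,"tz":117,"twist":0,"fingers":0}]}}

```text
time: 2.78
tcp_pos: [0.4545, -0.1356, 0.1131]
tcp_rot: [-0.001, 1.0, -0.002, -0.002]
force: [0.3, -0.5, 0.9]
grip_width: -0.0001
```

```bash
python3 - <<'E'
from h import *
p=ctrl.get_image('scene')
im=cv2.resize(p['img'][120:360,140:440],None,fx=2.5,fy=2.5,interpolation=cv2.INTER_CUBIC);save({'img':im},'s1.png')
E
```

```text
(no output)
```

View pics/s1.png

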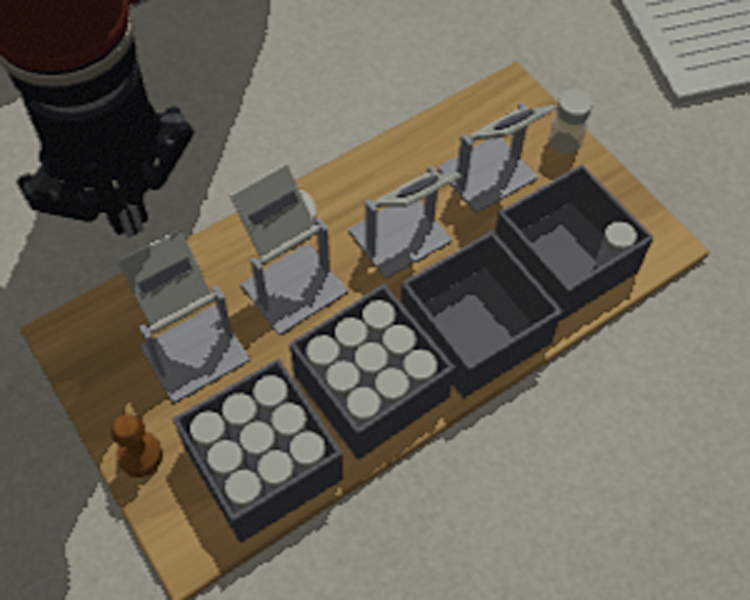

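The fingertip (crop px 130,228) sits just behind the rightmost tag's free edge and is clear of everything. Next I push it towards +x slowly, then back off and rise.

{"api": "apply_moves", "payload": {"plan": [{"tx":10,"ty":0,"tz":0,"twist":0,"fingers":0},{"tx":19,"ty":0,"tz":0,"twist":0,"fingers":0},{"tx":28,"ty":0,"tz":0,"twist":0,"fingers":0},{"tx":37,"ty":0,"tz":0,"twist":0,"fingers":0},{"tx":46,"ty":0,"tz":0,"twist":0,"fingers":0},{"tx":54,"ty":0,"tz":0,"twist":0,"fingers":0},{"tx":61,"ty":0,"tz":0,"twist":0,"fingers":0},{"tx":67,"ty":0,"tz":0,"twist":0,"fingers":0},{"tx":71,"ty":0,"tz":0,"twist":0,"fingers":0},{"tx":71,"ty":0,"tz":0,"twist":0,"fingers":0}]}}

```text
time: 4.08
tcp_pos: [0.5267, -0.1361, 0.1141]
tcp_rot: [-0.0, 1.0, -0.002, -0.001]
force: [-0.1, -0.2, -0.2]
grip_width: -0.0
```

```bash
python3 - <<'E'
from h import *
p=ctrl.get_image('scene')
im=cv2.resize(p['img'][120:360,140:440],None,fx=2.5,fy=2.5,interpolation=cv2.INTER_CUBIC);save({'img':im},'s2.png')
E
```

```text
(no output)
```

View pics/s2.png

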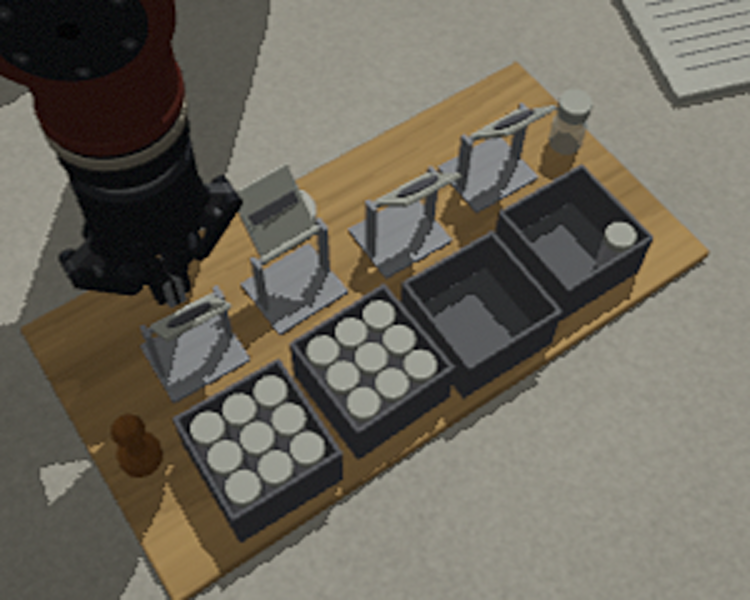

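Tag 1 has flipped: it now leans to its bin with the disc up (crop px 190,315). Now the second full bin's tag.

{"api": "apply_moves", "payload": {"plan": [{"tx":-40,"ty":0,"tz":-10,"twist":0,"fingers":0},{"tx":-84,"ty":0,"tz":-60,"twist":0,"fingers":0},{"tx":-84,"ty":-34,"tz":-60,"twist":0,"fingers":0},{"tx":-84,"ty":-68,"tz":-60,"twist":0,"fingers":0},{"tx":-84,"ty":-102,"tz":-60,"twist":0,"fingers":0},{"tx":-84,"ty":-102,"tz":-60,"twist":0,"fingers":0},{"tx":-84,"ty":-102,"tz":-30,"twist":0,"fingers":0},{"tx":-84,"ty":-102,"tz":2,"twist":0,"fingers":0},{"tx":-84,"ty":-102,"tz":2,"twist":0,"fingers":0}]}}

```text
time: 5.25
tcp_pos: [0.4411, -0.0339, 0.1109]
tcp_rot: [-0.001, 1.0, -0.002, -0.003]
force: [0.3, -0.2, 0.8]
grip_width: 0.0001
```

{"api": "apply_moves", "payload": {"plan": [{"tx":10,"ty":0,"tz":0,"twist":0,"fingers":0},{"tx":19,"ty":0,"tz":0,"twist":0,"fingers":0},{"tx":28,"ty":0,"tz":0,"twist":0,"fingers":0},{"tx":37,"ty":0,"tz":0,"twist":0,"fingers":0},{"tx":46,"ty":0,"tz":0,"twist":0,"fingers":0},{"tx":55,"ty":0,"tz":0,"twist":0,"fingers":0},{"tx":63,"ty":0,"tz":0,"twist":0,"fingers":0},{"tx":70,"ty":0,"tz":0,"twist":0,"fingers":0},{"tx":75,"ty":0,"tz":0,"twist":0,"fingers":0},{"tx":75,"ty":0,"tz":0,"twist":0,"fingers":0}]}}

```text
time: 6.5
tcp_pos: [0.5163, -0.0343, 0.1104]
tcp_rot: [-0.001, 1.0, -0.002, -0.003]
force: [0.2, -0.2, 0.6]
grip_width: 0.0003
```

```bash
python3 - <<'E'
from h import *
p=ctrl.get_image('scene')
im=cv2.resize(p['img'][120:360,140:440],None,fx=2.5,fy=2.5,interpolation=cv2.INTER_CUBIC);save({'img':im},'s3.png')
E
```

```text
(no output)
```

View pics/s3.png

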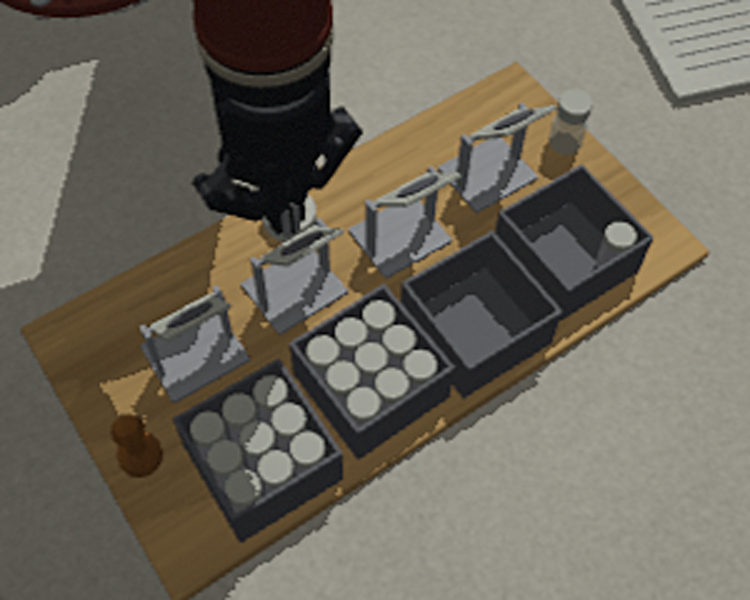

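Tag 2 flipped too (px 300,245). Lift high, cross to the bin side of the empty bin's tag.

{"api": "apply_moves", "payload": {"plan": [{"tx":-20,"ty":0,"tz":-30,"twist":0,"fingers":0},{"tx":-20,"ty":0,"tz":-75,"twist":0,"fingers":0},{"tx":-20,"ty":0,"tz":-100,"twist":0,"fingers":0},{"tx":20,"ty":-45,"tz":-100,"twist":0,"fingers":0},{"tx":55,"ty":-80,"tz":-100,"twist":0,"fingers":0},{"tx":80,"ty":-104,"tz":-100,"twist":0,"fingers":0},{"tx":80,"ty":-104,"tz":-100,"twist":0,"fingers":0},{"tx":80,"ty":-104,"tz":-75,"twist":0,"fingers":0},{"tx":80,"ty":-104,"tz":-50,"twist":0,"fingers":0},{"tx":80,"ty":-104,"tz":-25,"twist":0,"fingers":0},{"tx":80,"ty":-104,"tz":0,"twist":0,"fingers":0},{"tx":80,"ty":-104,"tz":0,"twist":0,"fingers":0}]}}

```text
time: 8.05
tcp_pos: [0.5942, 0.0687, 0.1086]
tcp_rot: [-0.0, 1.0, -0.003, -0.005]
force: [-0.2, -0.4, 0.2]
grip_width: 0.0002
```

```bash
python3 - <<'E'
from h import *
p=ctrl.get_image('scene')
im=cv2.resize(p['img'][120:360,140:440],None,fx=2.5,fy=2.5,interpolation=cv2.INTER_CUBIC);save({'img':im},'s4.png')
E
```

```text
(no output)
```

View pics/s4.png

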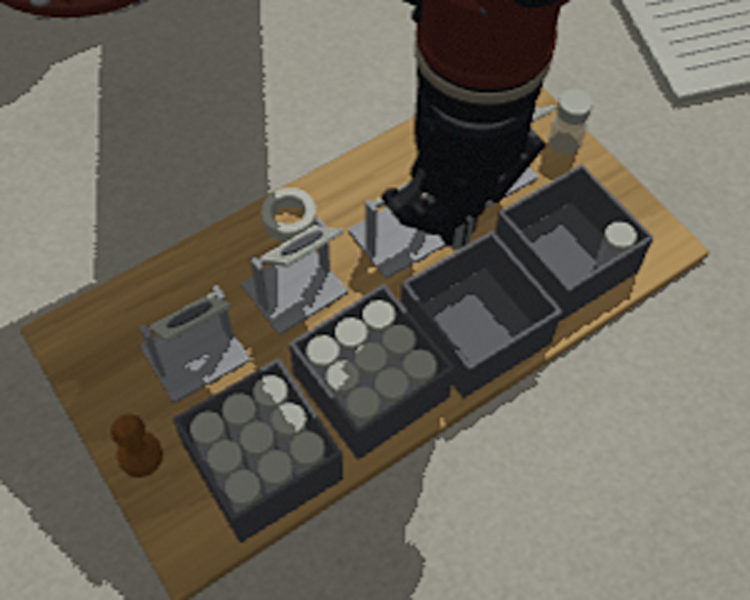

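Tags 1 and 2 rest at disc-up. The fingertip (px 462,240) is on the bin side of tag 3, so I push towards the robot.

{"api": "apply_moves", "payload": {"plan": [{"tx":-10,"ty":0,"tz":-2,"twist":0,"fingers":0},{"tx":-19,"ty":0,"tz":-2,"twist":0,"fingers":0},{"tx":-28,"ty":0,"tz":-2,"twist":0,"fingers":0},{"tx":-37,"ty":0,"tz":-2,"twist":0,"fingers":0},{"tx":-46,"ty":0,"tz":-2,"twist":0,"fingers":0},{"tx":-54,"ty":0,"tz":-2,"twist":0,"fingers":0},{"tx":-61,"ty":0,"tz":-2,"twist":0,"fingers":0},{"tx":-67,"ty":0,"tz":-2,"twist":0,"fingers":0},{"tx":-71,"ty":0,"tz":-2,"twist":0,"fingers":0},{"tx":-71,"ty":0,"tz":-2,"twist":0,"fingers":0}]}}

```text
time: 9.35
tcp_pos: [0.5242, 0.0692, 0.1126]
tcp_rot: [-0.0, 1.0, -0.003, -0.004]
force: [-0.7, 0.2, 0.6]
grip_width: -0.0001
```

```bash
python3 - <<'E'
from h import *
p=ctrl.get_image('scene')
im=cv2.resize(p['img'][120:360,140:440],None,fx=2.5,fy=2.5,interpolation=cv2.INTER_CUBIC);save({'img':im},'s5.png')
E
```

```text
(no output)
```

View pics/s5.png

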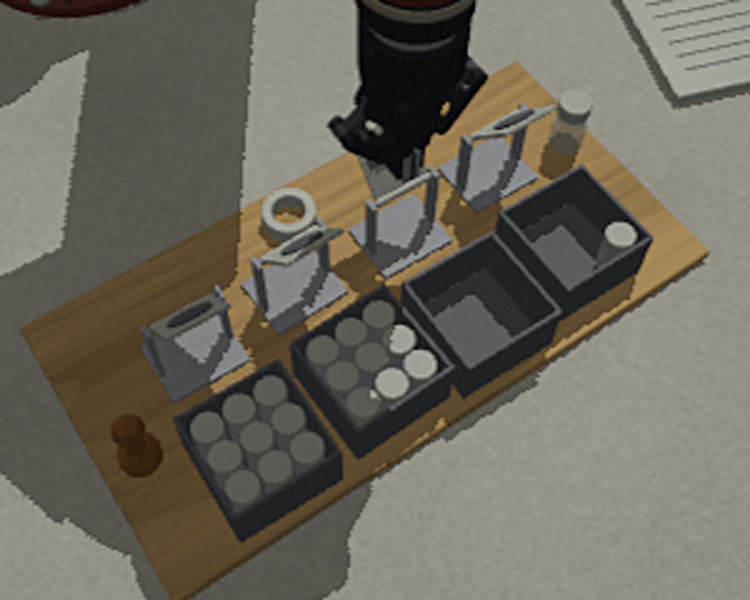

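Tag 3 fell towards the robot (visible behind the fingers, px 385,175). Now the last one, whose pin is at about (0.507, 0.181).

{"api": "apply_moves", "payload": {"plan": [{"tx":20,"ty":0,"tz":-30,"twist":0,"fingers":0},{"tx":20,"ty":0,"tz":-75,"twist":0,"fingers":0},{"tx":20,"ty":0,"tz":-97,"twist":0,"fingers":0},{"tx":35,"ty":-45,"tz":-97,"twist":0,"fingers":0},{"tx":48,"ty":-82,"tz":-97,"twist":0,"fingers":0},{"tx":54,"ty":-111,"tz":-97,"twist":0,"fingers":0},{"tx":54,"ty":-111,"tz":-97,"twist":0,"fingers":0},{"tx":54,"ty":-111,"tz":-75,"twist":0,"fingers":0},{"tx":54,"ty":-111,"tz":-50,"twist":0,"fingers":0},{"tx":54,"ty":-111,"tz":-25,"twist":0,"fingers":0},{"tx":54,"ty":-111,"tz":0,"twist":0,"fingers":0},{"tx":54,"ty":-111,"tz":0,"twist":0,"fingers":0}]}}

```text
time: 10.9
tcp_pos: [0.5808, 0.1307, 0.1108]
tcp_rot: [-0.021, 0.999, 0.038, -0.007]
force: [0.6, -0.7, -0.7]
grip_width: 0.0
```

```bash
python3 - <<'E'
from h import *
p=ctrl.get_image('scene')
im=cv2.resize(p['img'][120:360,140:440],None,fx=2.5,fy=2.5,interpolation=cv2.INTER_CUBIC);save({'img':im},'s6.png')
E
```

```text
(no output)
```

View pics/s6.png

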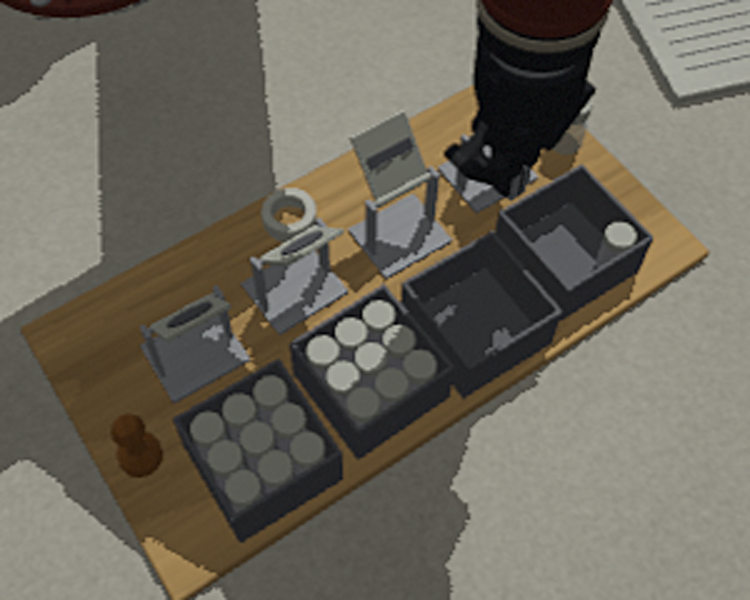

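The arm stopped short in y (0.131 instead of 0.180), so I suspect a joint limit. Checking joints.

```bash
python3 - <<'E'
from h import *
o=ctrl.get_obs();print(np.round(o['joint_pos'],3),o['tcp_pos'])
E
```

```text
[ 0.075  0.517 -0.134  0.931  0.043  3.141] [0.58190483 0.13084802 0.11220527]
```

Joint 6 is at its +3.14 limit. I'll lift, turn the tool back about −0.5 rad, then continue. The small tilt that remains does no harm.

{"api": "apply_moves", "payload": {"plan": [{"tx":0,"ty":0,"tz":-30,"twist":0,"fingers":0},{"tx":0,"ty":0,"tz":-70,"twist":-0.1,"fingers":0},{"tx":0,"ty":0,"tz":-90,"twist":-0.25,"fingers":0},{"tx":0,"ty":0,"tz":-90,"twist":-0.4,"fingers":0},{"tx":0,"ty":0,"tz":-90,"twist":-0.5,"fingers":0},{"tx":0,"ty":0,"tz":-90,"twist":-0.5,"fingers":0}]}}

```text
time: 11.7
tcp_pos: [0.5836, 0.1269, 0.2036]
tcp_rot: [-0.022, 0.959, 0.283, 0.0]
force: [-0.2, 0.3, 0.1]
grip_width: -0.0004
```

```bash
python3 - <<'E'
from h import *
from scipy.spatial.transform import Rotation as R
o=ctrl.get_obs();print(np.round(o['joint_pos'],3),o['tcp_pos'])
q=o['tcp_rot'];M=R.from_quat([q[1],q[2],q[3],q[0]]).as_matrix();print(M.round(3))
for t in([.584,.180,.20],[.584,.180,.114],[.507,.18,.114]):print(t,(M.T@(np.array(t)-o['tcp_pos'])*1000).round(1))
E
```

```text
[0.068 0.448 0.006 1.138 0.043 2.635] [0.58359324 0.12687887 0.20359596]
[[ 0.839  0.543 -0.012]
 [ 0.543 -0.838  0.042]
 [ 0.013 -0.042 -0.999]]
[0.584, 0.18, 0.2] [ 29.2 -44.2   5.8]
[0.584, 0.18, 0.114] [ 28.  -40.5  91.8]
[0.507, 0.18, 0.114] [-36.6 -82.4  92.7]
```

{"api": "apply_moves", "payload": {"plan": [{"tx":15,"ty":-22,"tz":3,"twist":0,"fingers":0},{"tx":29,"ty":-44,"tz":6,"twist":0,"fingers":0},{"tx":29,"ty":-44,"tz":6,"twist":0,"fingers":0},{"tx":29,"ty":-43,"tz":35,"twist":0,"fingers":0},{"tx":28,"ty":-42,"tz":65,"twist":0,"fingers":0},{"tx":28,"ty":-41,"tz":92,"twist":0,"fingers":0},{"tx":28,"ty":-41,"tz":92,"twist":0,"fingers":0}]}}

```text
time: 12.58
tcp_pos: [0.5824, 0.1794, 0.1125]
tcp_rot: [-0.022, 0.959, 0.282, -0.001]
force: [-0.5, 0.9, 1.2]
grip_width: 0.0003
```

```bash
python3 - <<'E'
from h import *
from scipy.spatial.transform import Rotation as R
o=ctrl.get_obs();print(np.round(o['joint_pos'],3),o['tcp_pos'])
q=o['tcp_rot'];M=R.from_quat([q[1],q[2],q[3],q[0]]).as_matrix();print(M.round(3))
for t in([.510,.18,.114],):print(t,(M.T@(np.array(t)-o['tcp_pos'])*1000).round(1))
p=ctrl.get_image('scene')
im=cv2.resize(p['img'][120:360,140:440],None,fx=2.5,fy=2.5,interpolation=cv2.INTER_CUBIC);save({'img':im},'s7.png')
E
```

```text
[ 0.156  0.537 -0.097  0.945  0.044  2.724] [0.58243963 0.1794392  0.11253501]
[[ 0.84   0.542 -0.015]
 [ 0.542 -0.84   0.042]
 [ 0.01  -0.043 -0.999]]
[0.51, 0.18, 0.114] [-60.6 -39.8  -0.3]
```

View pics/s7.png

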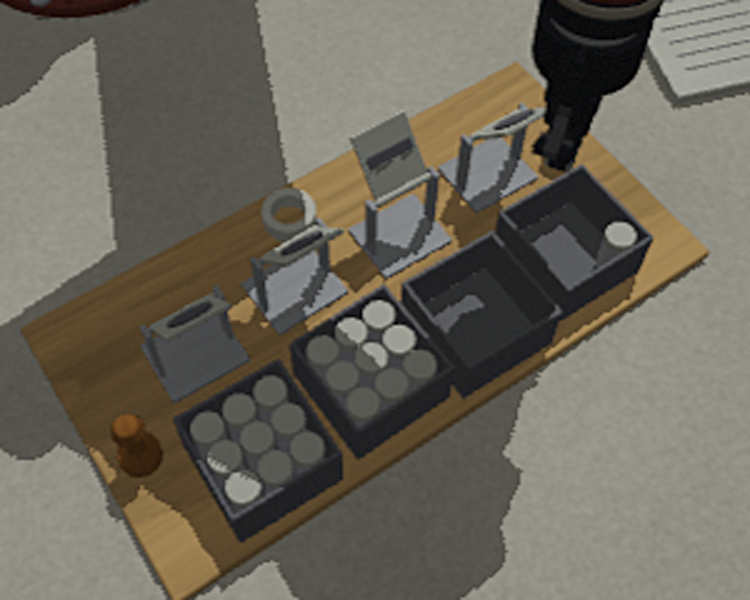

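The finger is at px (560,160), on the bin side of the last tag. Push.

{"api": "apply_moves", "payload": {"plan": [{"tx":-8,"ty":-5,"tz":-1,"twist":0,"fingers":0},{"tx":-16,"ty":-10,"tz":-1,"twist":0,"fingers":0},{"tx":-24,"ty":-15,"tz":-1,"twist":0,"fingers":0},{"tx":-32,"ty":-20,"tz":-1,"twist":0,"fingers":0},{"tx":-39,"ty":-25,"tz":-1,"twist":0,"fingers":0},{"tx":-46,"ty":-30,"tz":-1,"twist":0,"fingers":0},{"tx":-52,"ty":-34,"tz":-1,"twist":0,"fingers":0},{"tx":-57,"ty":-37,"tz":-1,"twist":0,"fingers":0},{"tx":-57,"ty":-37,"tz":-1,"twist":0,"fingers":0},{"tx":-57,"ty":-37,"tz":-1,"twist":0,"fingers":0}]}}

```text
time: 13.88
tcp_pos: [0.5158, 0.1798, 0.1159]
tcp_rot: [-0.022, 0.959, 0.283, -0.0]
force: [-0.3, 0.2, 1.0]
grip_width: -0.0
```

{"api": "apply_moves", "payload": {"plan": [{"tx":16,"ty":10,"tz":-20,"twist":0,"fingers":0},{"tx":16,"ty":10,"tz":-70,"twist":0,"fingers":0},{"tx":16,"ty":10,"tz":-120,"twist":0,"fingers":0},{"tx":-30,"ty":-20,"tz":-150,"twist":0,"fingers":0},{"tx":-80,"ty":-50,"tz":-150,"twist":0,"fingers":0},{"tx":-125,"ty":-80,"tz":-150,"twist":0,"fingers":0},{"tx":-125,"ty":-80,"tz":-150,"twist":0,"fingers":0},{"tx":-125,"ty":-80,"tz":-150,"twist":0,"fingers":0}]}}

```text
time: 14.88
tcp_pos: [0.3703, 0.173, 0.268]
tcp_rot: [-0.022, 0.959, 0.283, 0.001]
force: [0.0, 0.5, 0.1]
grip_width: -0.0002
```

```bash
python3 - <<'E'
from h import *
for n in ('scene','top'):
    p=ctrl.get_image(n)
    c=p['img'][120:360,140:440] if n=='scene' else p['img'][110:350,120:430]
    im=cv2.resize(c,None,fx=2.5,fy=2.5,interpolation=cv2.INTER_CUBIC);save({'img':im},n+'8.png')
E
```

```text
(no output)
```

View pics/scene8.png

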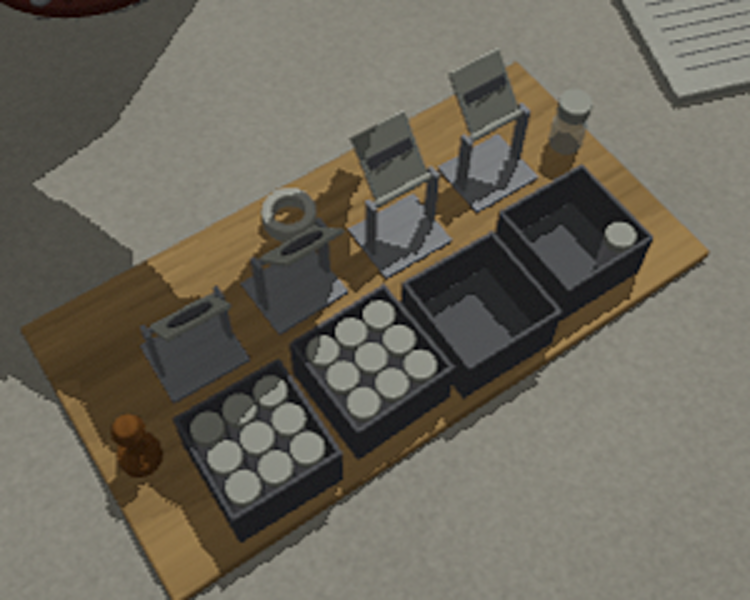

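View pics/top8.png

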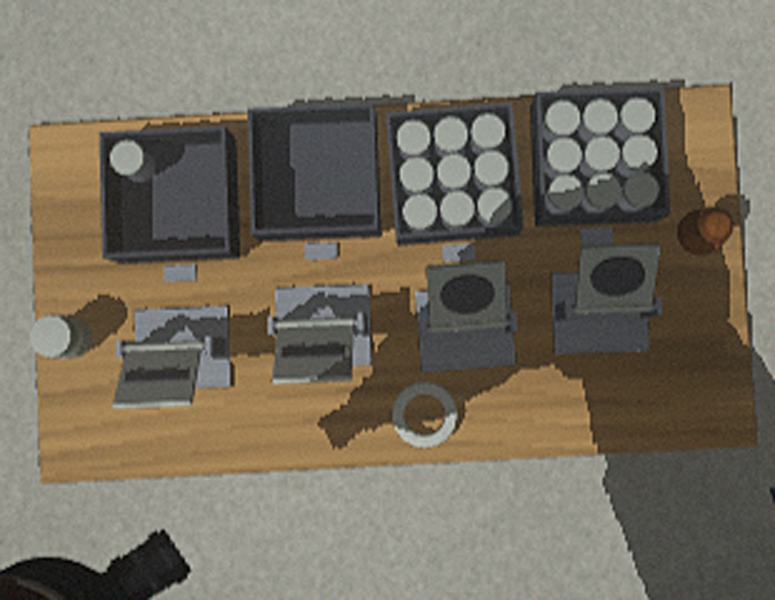

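The two left tags now show the bar and lean to the robot (top crop px 158,375 and 313,350). The two right tags show the disc and lean to their bins (467,295 and 617,275). Jar, stamp and tape stand where they were, and the arm is clear, so I hand the job in.

```bash
python3 - <<'E'
from h import *
print(ctrl.finish_job())
E
```

```text
the job is handed in; nothing more can be done
None
```

All four tags were wrong at the start, so I pushed each one over with the closed fingertips and handed the job in at about 15 s of the 51 s allowed.

- **Final check:** the last scene and top pictures show the two full bins' tags leaning to their bins with the disc up. The one-jar and empty bins' tags lean to the robot with the bar up. The arm was clear of everything.
- **Bystanders:** by eye, the jar, stamp and tape are upright where they began. I did not measure their positions again.
- **Forces:** the readings after each move stayed at about 1 N; I did not read the peaks during the pushes.
- **One problem:** on the way to the last tag, joint 6 reached its +3.14 rad limit and the tool stopped about 50 mm short in y. I lifted, turned the tool back by 0.5 rad and finished that push with the tool tilted about 2.5°. Joint 6 read 3.141 there, right at the limit, so it may have counted as touching its range.
- **Not confirmed:** handing in gives no verdict, and I judged the tag angles by eye, not by measurement.

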